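Meter four nuts by click dial and drop the tray

ROBOT

A 6-joint arm with a two-finger parallel gripper is mounted at the origin on the work surface. World frame = base frame: x ahead of the robot, y to its left, z up, the work surface at z = 0. Lengths are in m, angles in degrees, forces in N, time in s.
With the tool pointing down it reaches from about 0.35 to 0.875 m from the base axis. Payload 4.2 kg.
Tool frame: the origin (TCP) lies midway between the tips of the shut fingers; the grasp point (between the pads) lies 19 mm behind it; x points along the fingers, y is the direction in which the jaws open and shut, and the axes are right-handed (so a half turn about x gives the same grasp; the last joint's range is limited). The gripper opens to 87 mm and grips with 3 to 60 N. Pads are 19 mm wide; open, the fingers measure 117 mm over their backs; the gripper's body (75 mm by 190 mm) begins 51 mm behind the grasp point.
Start: joints at [-52.277, 22.042, 0.453, 0, -68.411, -14.817], TCP at [0.243, -0.576, 0.223] pointing down, gripper open.
Joint ranges: [-179.83, 179.83], [-69.29, 118.12], [-61.27, 80.66], [-181.25, 117.63], [-171.15, -9.14], [-177.46, 177.46]. Speed limits (degrees/s): [159.86, 159.86, 180, 180, 180, 180].

INTERFACE

Orientations are given as a 3x3 rotation matrix whose columns are the frame's x, y, z axes.
In Python, from station import r gives the robot as it stands.
- The arm moves only by the tool play_rows, never from a script. Its argument "plan" is a list that holds one entry, the list of rows, each a list of 6 numbers: the shift along the tool's x, y, z in cm, then the turn, a rotation vector about the tool's x, y, z in units of 10 degrees (1.0 is 10 degrees). A call has 1 to 5 rows; each row is the pose to reach, as a shift and turn from the pose commanded when the call began, along the tool's axes at that moment; what a row does not reach only later rows make up. A row lasts 1/8 s, in which the tool goes at most 62.5 mm and 10.7 degrees, less where a joint would pass 70% of its speed; a pose out of reach is approached as far as the arm can. A call with a gripper value outside its range is refused whole. "hand" is the opening, from 0 (shut) to 1 (fully open), set as the call begins (left out, the last holds). The fingers move at their own pace and stop on an object; the grip force is fixed at half the most. Time passes only in rows, so rows that repeat a pose let the fingers close. It gives the time, the measured TCP pose, the force and the opening at its end, in the units of the state.
- r.sense(): the state, without advancing time (a new reading comes with each control period).
- r.capture(name): name is "scene" or "top"; returns (picture, depth): 384x512x3 uint8, blue, green, red; 384x512 float32, m along the optical axis (not along the pixel's ray), 0 where there is no reading.
- r.get_calibration(name): a dict with "vfov" (degrees; the focal length in pixels is half the picture's height over the tangent of half this angle, whatever the lens; pixels are square), "cx", "cy" (the principal point, pixels), "rvec" (rotation vector, rad) and "tvec" (3), from world to camera coordinates, as OpenCV has them. Camera axes: x right, y down, z forward; pixel columns grow to the right and rows downward; lengths in m; the calibration is good to about 2 mm. A picture is of the moment at which its call begins. get_calibration takes no time and is no camera call.
- r.finish_job(): hands the job in, once; it reports no verdict.
The state is a dict: "time_s": time; "joints": joint angles; "joint_velocities": joint speeds; "effort": joint torques, N m; "tcp_pos": TCP position; "ee_rot": TCP orientation; "wrist_force": force on the tool from outside, world axes, zero at the start; "moment": the same for the moment, N m; "gripper_width": opening from 0.0 (shut) to 1.0 (fully open).
Only numpy, scipy, OpenCV 4.12 (cv2) and the standard library are available. Lean on these libraries where they do the work, as an engineer would, in place of code of your own. Each camera call takes 0.05 s, during which the arm holds its last target.

TASK

Count four nuts out of the dispenser: with a fingertip, push the black metering dial round clockwise (seen from above) by exactly four clicks from where it stands, no fifth click. Then press the round rubber button so that the tray drops forward all the way, and let the button come back up. Only push and press: do not pinch or force the dial, and leave the loose fittings where they are.

Things in the scene. Friction and masses are not known exactly. Their poses are not given: they have to be found in the camera images.
- dispenser: Grey steel fitting dispenser fixed to the counter, 220 mm deep (its x), 300 wide (its y), 170 high. Origin under its centre on the counter; its x points out of its back, the tray is in its -x side; z up. Its flat top is 170 mm up; on it the dial's axis stands at (-22, 75) mm, the button's at (-45, -85) mm. A thin hatch lies at the back of the top; between dial and button it is bare.
- dial_knob: The black dial. Origin on its vertical axis at the dispenser's top; z up. A round skirt 72 mm across, its top 10 mm up, carries an upright wing to be pushed sideways: 58 mm long, 12 wide, from 10 to 32 mm up; the nose with the white stripe is its -x end, 34 mm from the axis; the tail, +x, ends at 24 mm. Under it lies an aluminium plate 104 mm across with twelve dots.
- dial_axis (a point): Point on the dial's vertical axis at the top of the wing, 32 mm above the dispenser's top.
- dial_nose (a point): Top of the wing's nose, at the end of the white stripe, 34 mm from the dial's axis, 32 mm above the dispenser's top.
- dial (a joint): Dial angle, rad, grows clockwise seen from above; 0 with the nose towards the tray side. Twelve click stops a turn, at whole multiples of 0.5236 rad (30 degrees); at the start it stands in one of the stops 0 to 3; it turns without end. A push of 4 to 6 N at 26 mm from the axis takes it out of a stop; past half way it jumps into the next stop by itself and stays.
- button_top (a point): Centre of the top of the round black rubber push button, 36 mm across, in a steel collar 52 mm across and 12 mm high; unpressed its top stands 24 mm above the dispenser's top. It is pressed straight down.
- button (a joint): How far the button is pressed, m: 0 up, 0.008 fully down (about 4.5 N). It springs back. The tray is let go at about 0.003 to 0.004; press it fully down.
- tray_front (a point): Middle of the upper edge of the tray's grey front plate, 156 mm wide, in the lower front of the dispenser.
- tray (a joint): How far the tray has slid out of the dispenser's front (towards the dispenser's -x, sloping 18 degrees down), m: 0 latched shut, 0.075 fully dropped forward. It slides by its own weight when the button lets it go.
- nut: Loose brass compression nut, 30 mm across the flats, 21 mm high, standing on the back right part of the dispenser's top. Origin under its centre. To be left alone.
- adapter: Loose white plastic spigot adapter, 55 mm across, 62 mm high, standing on the counter to the right of the dispenser. Origin under its centre. To be left alone.
- plug: Loose steel pipe plug, 38 mm across, 31 mm high, standing on its hexagon head on the counter, near the dispenser's front left corner. Origin under its centre. To be left alone.
- clamp: Loose stainless spring band clamp, ring 39 mm across and 12 mm high with two short ears, lying on the counter to the left of the dispenser. Origin under its ring's centre. To be left alone.

How it is judged:
By the outcome, as a careful person would: the job done as asked, in the order asked, and still so for the second after the job is handed in, with the robot touching nothing.
It also fails if it takes over 50 s, if anything falls off the work surface, if the arm or the gripper's body presses on something with over 40 N, if the wrist force passes 120 N, or if a joint passes its speed limit or range.

## Working session

There is one attempt and no reset: what is moved stays moved. The work goes in short steps, Python scripts to look and compute and a tool call to move; the robot and the scene stay as the last step left them, time stands still between calls to the robot, and variables do not carry over. Pictures are saved under pics/ and viewed, and the job is handed in when it is done.

Besides the shell and the picture viewer there is one more tool, called after ">>>" as name(argument=value, ...) on one line, values as JSON. play_rows: Moves the arm, as the interface text tells. Its arguments: {"type":"object","properties":{"plan":{"type":"array","items":{"type":"array","items":{"type":"array","items":{"type":"number"}}}},"hand":{"type":"number"}},"required":["plan"]}

```bash
mkdir -p pics; ls
cat > h.py <<'E'
import numpy as np, cv2
from station import r
def cal(n):
    c=r.get_calibration(n); f=192/np.tan(np.radians(c["vfov"])/2)
    K=np.array([[f,0,c["cx"]],[0,f,c["cy"]],[0,0,1]]);R,_=cv2.Rodrigues(np.array(c["rvec"],float));t=np.array(c["tvec"],float).ravel()
    return K,R,t
def ray(n,u,v,z):
    K,R,t=cal(n); d=R.T@np.linalg.solve(K,[u,v,1]); o=-R.T@t
    return o+d*(z-o[2])/d[2]
def proj(n,p):
    K,R,t=cal(n); q=K@(R@np.array(p,float)+t); return q[:2]/q[2]
E
python3 - <<'E'
from h import *
s=r.sense(); print({k:np.round(v,3).tolist() for k,v in s.items()})
for n in("scene","top"):
    p,d=r.capture(n); cv2.imwrite(f"pics/{n}0.png",p); np.save(f"{n}0.npy",d)
    K,R,t=cal(n); print(n,K[0,0],-R.T@t, R[2], r.get_calibration(n))
E
```

```text
pics
{'time_s': 0.0, 'joints': [-52.276, 22.091, 0.381, -0.03, -68.408, -14.816], 'joint_velocities': [-0.035, -0.006, 0.012, 0.047, 0.014, 0.052], 'effort': [0.001, -39.067, 18.741, 4.22, 0.011, -0.0], 'tcp_pos': [0.243, -0.575, 0.221], 'ee_rot': [[-0.001, -0.389, 0.921], [0.002, 0.921, 0.389], [-1.0, 0.002, -0.0]], 'wrist_force': [-0.426, -1.45, -0.824], 'moment': [0.022, 0.069, 0.006], 'gripper_width': 0.997}
scene 462.3759442562457 [1.04188277 0.49453956 0.84197815] [-0.51738189 -0.50557919 -0.69043874] {'vfov': 45.10099631182291, 'cx': 263.23462510632265, 'cy': 194.39833921213813, 'rvec': array([ 1.04615518,  2.426061  , -1.0457804 ]), 'tvec': array([ 0.37192054, -0.1505172 ,  1.37041453])}
top 479.77399513592667 [ 0.41122446 -0.00764021  1.38868462] [ 0.11235028  0.01019781 -0.99361633] {'vfov': 43.62143159184878, 'cx': 255.07839875846898, 'cy': 198.0621970407792, 'rvec': array([ 2.15459265, -2.16249287,  0.11036045]), 'tvec': array([0.00835193, 0.5646175 , 1.33369645])}
```

View pics/scene0.png

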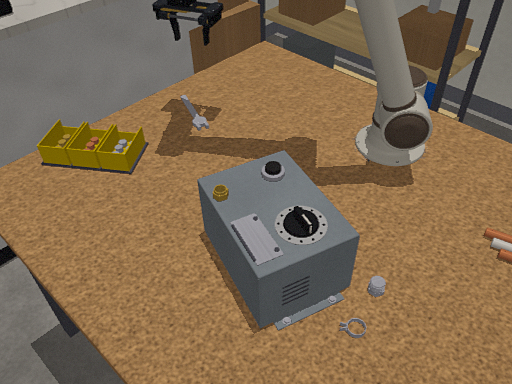

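View pics/top0.png

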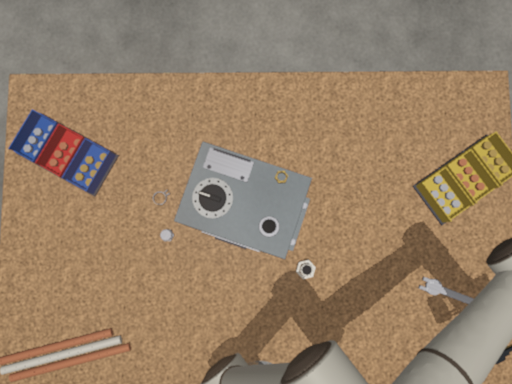

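Run:
```python
from h import *
a=cv2.imread("pics/top0.png")[135:265,165:320]; cv2.imwrite("pics/top0z.png",cv2.resize(a,None,fx=4.5,fy=4.5,interpolation=cv2.INTER_CUBIC))
b=cv2.imread("pics/scene0.png")[150:330,190:360]; cv2.imwrite("pics/scene0z.png",cv2.resize(b,None,fx=3.3,fy=3.3,interpolation=cv2.INTER_CUBIC))
```

```text
(no output)
```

View pics/top0z.png

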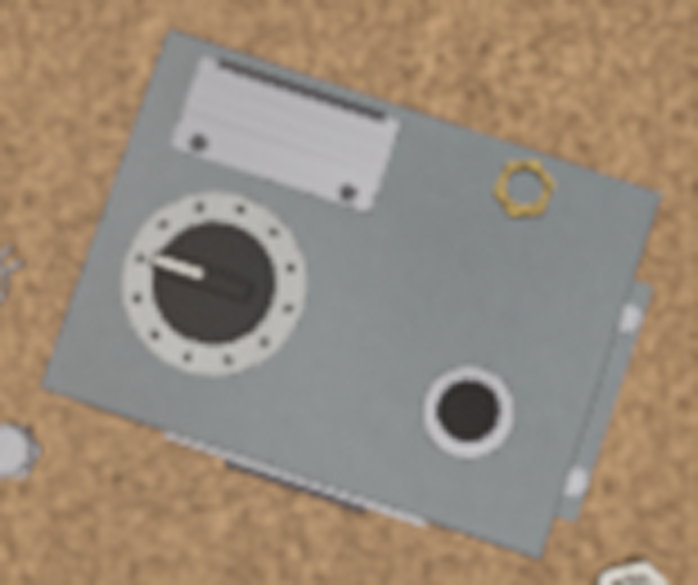

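View pics/scene0z.png

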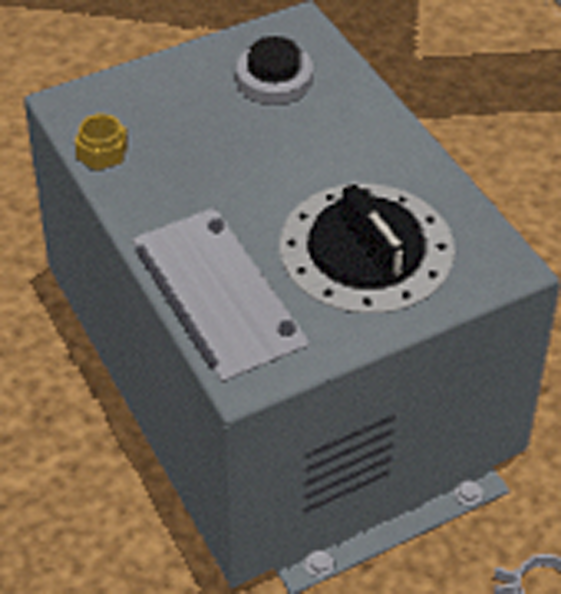

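Run:
```python
from h import *
im=cv2.imread("pics/top0.png"); 
def cen(m):
    cs,_=cv2.findContours(m.astype(np.uint8),cv2.RETR_EXTERNAL,cv2.CHAIN_APPROX_NONE); c=max(cs,key=cv2.contourArea); return cv2.fitEllipse(c), cv2.contourArea(c)
g=cv2.cvtColor(im,cv2.COLOR_BGR2GRAY)
def win(u0,v0,rad): 
    w=np.zeros(g.shape,bool); cv2_=np.zeros(g.shape,np.uint8); cv2.circle(cv2_,(u0,v0),rad,1,-1); return cv2_>0
# dial plate
m=(g>150)&win(212,198,24); e,a=cen(m); print("plate",e,a); P=ray("top",*e[0],0.172)
m=(g<90)&win(212,198,24); e,a=cen(m); print("skirt",e,a, ray("top",*e[0],0.18))
m=(g<90)&win(269,227,13); e,a=cen(m); print("btn",e,a); B=ray("top",*e[0],0.194)
m=(g>150)&win(269,227,14); e,a=cen(m); print("collar",e,a, ray("top",*e[0],0.182))
m=(g>150)&win(206,195,11)
m=m.astype(np.uint8); n,l,s,c=cv2.connectedComponentsWithStats(m); print(s,c)
print("P",P,"B",B, np.linalg.norm((P-B)[:2]))
v=P-B; yaw=np.degrees(np.arctan2(v[1],v[0])-np.arctan2(160,23)); print("yaw",yaw)
# scene
im2=cv2.imread("pics/scene0.png")
q,d=proj("scene",[*P[:2],.17]),proj("scene",B); print(q,d)
# depth at top
D=np.load("top0.npy"); K,R,t=cal("top")
for u,v in [(240,200),(269,227),(200,215),(205,195),(280,210)]:
    print(u,v,R.T@(np.linalg.solve(K,[u,v,1])*D[v,u]-t))
```

```text
plate ((212.05528259277344, 197.5996551513672), (40.497867584228516, 40.579463958740234), 103.24571990966797) 1288.5
skirt ((212.5682373046875, 197.80982971191406), (24.316560745239258, 25.771467208862305), 35.3978385925293) 465.0 [0.54899735 0.11265961 0.18      ]
btn ((268.5389404296875, 225.824951171875), (12.1315279006958, 12.560790061950684), 71.87252807617188) 117.5
collar ((268.613037109375, 226.1493377685547), (19.587932586669922, 19.83287811279297), 3.733306646347046) 303.0 [ 0.4764649  -0.02906406  0.182     ]
[[     0      0    512    384 196529]
 [   195    184     15     20     79]] [[255.52213159 191.49949371]
 [200.44303797 192.75949367]]
P [0.5504553  0.11477146 0.172     ] B [ 0.47662399 -0.02867166  0.194     ] 0.1613288250426372
yaw -19.055009051726717
[300.25320574 224.32861733] [272.33103456 165.29512985]
240 200 [0.54416562 0.04341263 0.17034388]
269 227 [ 0.473623   -0.02977445  0.19540398]
200 215 [0.50620422 0.14548515 0.16951193]
205 195 [0.55290914 0.12872471 0.20794908]
280 210 [ 0.51812581 -0.05853009  0.17020336]
```

```bash
cat >> h.py <<'E'
yaw=np.radians(-19.05); P=np.array([.5502,.1142]); B=np.array([.4766,-.0288])
def ndir(deg): # world direction of nose for dial angle deg
    a=yaw+np.pi-np.radians(deg); return np.array([np.cos(a),np.sin(a)])
def show(n,im,out,c,w,f,pts):
    a=cv2.resize(im[c[1]-w:c[1]+w,c[0]-w:c[0]+w],None,fx=f,fy=f,interpolation=cv2.INTER_CUBIC)
    for p,col in pts:
        q=(proj(n,p)-np.array(c)+w+.5)*f; cv2.circle(a,tuple(int(x) for x in q),3,col,-1)
    cv2.imwrite(out,a)
E
python3 - <<'E'
from h import *
pts=[([*P,.202],(0,255,0)),([*B,.194],(0,255,0))]+[([*(P+.034*ndir(30*k)),.202],(0,0,255)) for k in range(4)]+[([*(P+.052*ndir(30*k)),.172],(255,0,0)) for k in range(12)]
for k in(-11,11):
  for l in (-15,15):
    # dispenser origin
    R=np.array([[np.cos(yaw),-np.sin(yaw)],[np.sin(yaw),np.cos(yaw)]]); O=P-R@[-.022,.075]
    pts.append(([*(O+R@np.array([k,l])/100),.17],(0,255,255)))
print(O,R@[1,0])
show("top",cv2.imread("pics/top0.png"),"pics/ov_t.png",(240,200),80,4.5,pts)
show("scene",cv2.imread("pics/scene0.png"),"pics/ov_s.png",(280,235),85,4.5,pts)
E
```

```text
[0.54651566 0.03612679] [ 0.9452341  -0.32639315]
```

View pics/ov_t.png

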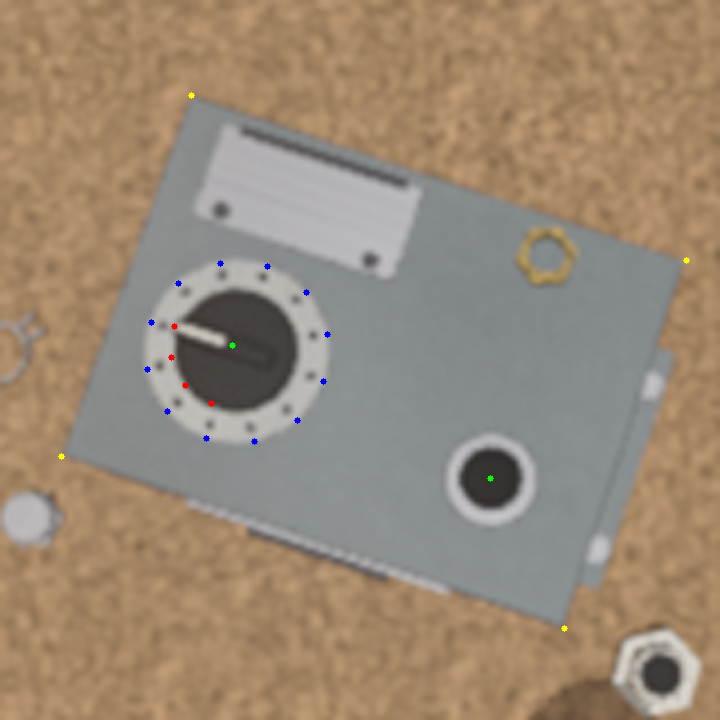

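View pics/ov_s.png

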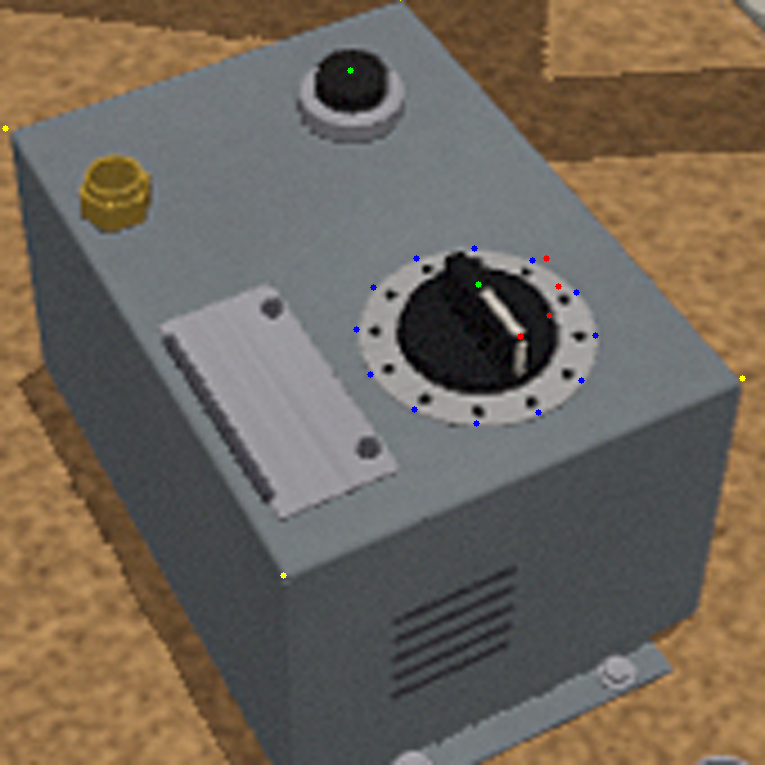

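```bash
cat >> h.py <<'E'
from scipy.spatial.transform import Rotation as Ro
def Rz(zy):
    a=np.radians(zy); z=np.array([np.cos(a),np.sin(a),0]); x=np.array([0,0,-1.]); return np.stack([x,np.cross(z,x),z],1)
def rel(p,zy,p0,R0):
    R0=np.array(R0); d=R0.T@(np.array(p)-p0)*100; w=Ro.from_matrix(R0.T@Rz(zy)).as_rotvec(degrees=True)/10
    return np.round(np.r_[d,w],2).tolist()
def fpos(deg,rad,off): # finger centre for dial angle, along-wing rad, lateral off (m)
    u=ndir(deg); w=np.array([-u[1],u[0]]); return P+rad*u+off*w, np.degrees(np.arctan2(w[1],w[0]))
E
python3 - <<'E'
from h import *
p,zy=fpos(90,.025,.032); print(p,zy); print(rel([*p,.30],zy,[.243,-.576,.223],Rz(22.9)))
E
```

```text
[0.52811234 0.14827543] 160.95
[-7.7, 55.62, 54.45, -13.8, -0.0, -0.0]
```

>>> play_rows(plan=[[[-6,0,0,0,0,0],[-7.7,4,4,-1,0,0],[-7.7,8,8,-2,0,0],[-7.7,12,12,-3,0,0],[-7.7,16,16,-4,0,0]]], hand=0)

```text
time_s: 0.72
tcp_pos: [0.3286, -0.3642, 0.2992]
ee_rot: [[-0.0, -0.893, 0.451], [0.0, 0.451, 0.893], [-1.0, 0.0, 0.0]]
wrist_force: [0.7, -0.2, -0.5]
gripper_width: 0.518
```

Run:
```python
from h import *
s=r.sense(); print(s['tcp_pos'],s['joints'])
p,zy=fpos(90,.025,.032); print(rel([*p,.30],zy,s['tcp_pos'],s['ee_rot']))
```

```text
[ 0.32858758 -0.36420914  0.29917621] [-2.89426387e+01  5.95836500e+00 -1.01119381e+01 -1.81913217e-02
 -7.39561400e+01  2.15970784e+00]
[-0.06, 5.29, 54.74, -9.77, 0.0, -0.0]
```

>>> play_rows(plan=[[[0,0.5,5.5,-1,0,0],[0,1,11,-2,0,0],[0,1.5,16.5,-3,0,0],[0,2,22,-4,0,0],[0,2.5,27.5,-5,0,0]]])

```text
time_s: 1.35
tcp_pos: [0.4315, -0.108, 0.2994]
ee_rot: [[-0.0, -0.919, -0.395], [0.0, -0.395, 0.919], [-1.0, 0.0, 0.0]]
wrist_force: [0.7, -0.7, -0.6]
gripper_width: 0.016
```

Run:
```python
from h import *
s=r.sense(); print(s['tcp_pos'],s['joints'])
p,zy=fpos(90,.025,.032); print(rel([*p,.30],zy,s['tcp_pos'],s['ee_rot']))
```

```text
[ 0.43145722 -0.10800363  0.29941901] [ 6.99640422e+00  1.07474721e+00 -1.53824631e+01 -8.97680370e-03
 -7.35463846e+01  1.62504031e+01]
[-0.06, -19.0, 19.73, -4.77, 0.0, 0.0]
```

>>> play_rows(plan=[[[0,-4,4,-1,0,0],[0,-8,8,-2,0,0],[0,-12,12,-3,0,0],[0,-16,16,-4,0,0],[0,-19,19.7,-4.77,0,0]]])

```text
time_s: 1.98
tcp_pos: [0.53, 0.1476, 0.2988]
ee_rot: [[-0.001, -0.327, -0.945], [-0.0, -0.945, 0.327], [-1.0, 0.001, 0.001]]
wrist_force: [0.8, -0.4, -0.3]
gripper_width: 0.003
```

>>> play_rows(plan=[[[0,0,0,0,0,0],[0,0,0,0,0,0]]])

```text
time_s: 2.22
tcp_pos: [0.5293, 0.1455, 0.299]
ee_rot: [[-0.001, -0.332, -0.943], [-0.001, -0.943, 0.332], [-1.0, 0.001, 0.001]]
wrist_force: [0.4, -0.5, -0.1]
gripper_width: 0.006
```

Run:
```python
from h import *
s=r.sense(); print(s['tcp_pos'],s['joints'],s['time_s'],s['gripper_width'])
p,zy=fpos(90,.025,.032); print(p,rel([*p,.30],zy,s['tcp_pos'],s['ee_rot']))
for n in("scene","top"):
    im,d=r.capture(n); 
    q=proj(n,[*P,.2]); c=(int(q[0]),int(q[1])-(15 if n=="scene" else 0)); show(n,im,f"pics/{n}1.png",c,70,5,[(s['tcp_pos'],(0,255,0))])
```

```text
[0.52932515 0.14546914 0.29897825] [ 3.22870943e+01  1.20380444e+01 -2.74426038e+00 -6.12103946e-03
 -7.53046435e+01  3.83109061e+01] 2.225 0.006444174285695842
[0.52811234 0.14827543] [-0.1, -0.22, 0.21, -0.04, 0.01, -0.01]
```

View pics/scene1.png

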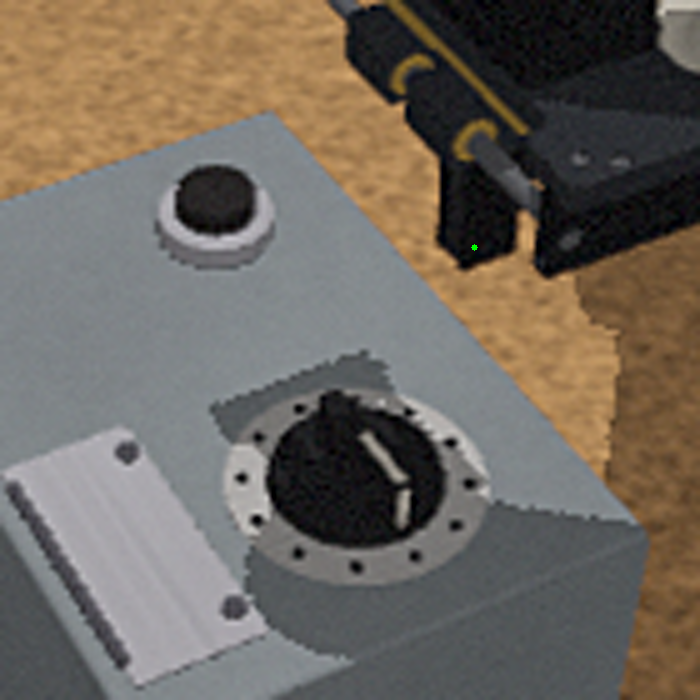

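View pics/top1.png

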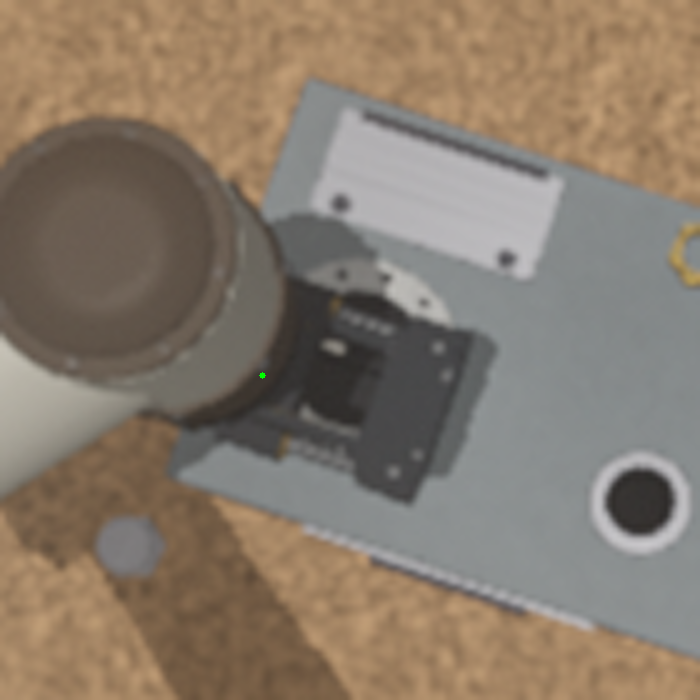

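>>> play_rows(plan=[[[3,-0.2,0.2,0,0,0],[6,-0.2,0.2,0,0,0],[8.5,-0.2,0.2,0,0,0],[10.3,-0.2,0.2,0,0,0],[11.2,-0.2,0.2,0,0,0]]])

```text
time_s: 2.95
tcp_pos: [0.528, 0.1469, 0.187]
ee_rot: [[-0.001, -0.334, -0.943], [-0.0, -0.943, 0.334], [-1.0, 0.001, 0.001]]
wrist_force: [0.4, 0.0, 0.8]
gripper_width: 0.0
```

>>> play_rows(plan=[[[0,0,0,0,0,0],[0,0,0,0,0,0]]])

```text
time_s: 3.2
tcp_pos: [0.5291, 0.1481, 0.1886]
ee_rot: [[0.002, -0.332, -0.943], [0.001, -0.943, 0.332], [-1.0, -0.001, -0.001]]
wrist_force: [-0.0, 0.5, -0.0]
gripper_width: -0.0
```

```bash
cat > st.py <<'E'
from h import *
s=r.sense(); q=s['tcp_pos']; z=s['ee_rot'][:,2] if hasattr(s['ee_rot'],'shape') else np.array(s['ee_rot'])[:,2]
zy=np.degrees(np.arctan2(z[1],z[0])); dialeq=90-(zy-160.95)
u=ndir(dialeq); w=np.array([-u[1],u[0]]); d=np.array(q[:2])-P
print("t",s['time_s'],"tcp",np.round(q,4),"zyaw",round(zy,2),"dialeq",round(dialeq,1),"rad",round(d@u*1e3,1),"off",round(d@w*1e3,1),"F",np.round(s['wrist_force'],1),"j",np.round(s['joints'],1))
E
python3 st.py
```

```text
t 3.2 tcp [0.5291 0.1481 0.1886] zyaw 160.59 dialeq 90.4 rad 25.0 off 31.2 F [-0.   0.5 -0. ] j [ 32.6  16.2 -13.3   0.  -60.4  38. ]
```

```bash
cat > arc.py <<'E'
import sys,numpy as np
# args: r o (current mm) then pairs delta:off ; prints rows cm / 10deg
r0,o0=map(float,sys.argv[1:3])
for a in sys.argv[3:]:
    d,o,*rr=map(float,a.split(":")); r=rr[0] if rr else 26.; c,s=np.cos(np.radians(d)),np.sin(np.radians(d))
    print([0,round(-(r*c+o*s-r0)/10,2),round((-r*s+o*c-o0)/10,2),d/10,0,0])
E
python3 arc.py 25 31.2 0:25 0:20 0:17 4:15.5 8:15.5;  python3 arc.py 26 15.5 3:15.5 6:15.5 9:15.5 12:15.5 12:15.5
```

```text
[0, np.float64(-0.1), np.float64(-0.62), 0.0, 0, 0]
[0, np.float64(-0.1), np.float64(-1.12), 0.0, 0, 0]
[0, np.float64(-0.1), np.float64(-1.42), 0.0, 0, 0]
[0, np.float64(-0.2), np.float64(-1.76), 0.4, 0, 0]
[0, np.float64(-0.29), np.float64(-1.95), 0.8, 0, 0]
[0, np.float64(-0.08), np.float64(-0.14), 0.3, 0, 0]
[0, np.float64(-0.15), np.float64(-0.28), 0.6, 0, 0]
[0, np.float64(-0.21), np.float64(-0.43), 0.9, 0, 0]
[0, np.float64(-0.27), np.float64(-0.57), 1.2, 0, 0]
[0, np.float64(-0.27), np.float64(-0.57), 1.2, 0, 0]
```

>>> play_rows(plan=[[[0.1,-0.1,-0.6,0,0,0],[0.1,-0.1,-1.1,0,0,0],[0.1,-0.1,-1.4,0,0,0],[0.1,-0.2,-1.75,0.4,0,0],[0.1,-0.3,-1.95,0.8,0,0]]])

```text
time_s: 3.82
tcp_pos: [0.5469, 0.1451, 0.1866]
ee_rot: [[-0.002, -0.462, -0.887], [0.001, -0.887, 0.462], [-1.0, 0.0, 0.003]]
wrist_force: [-4.2, 3.3, 2.7]
gripper_width: 0.007
```

```bash
python3 st.py
```

```text
t 3.825 tcp [0.5469 0.1451 0.1866] zyaw 152.46 dialeq 98.5 rad 25.9 off 17.2 F [-4.2  3.3  2.7] j [ 31.2  18.  -11.   -0.1 -61.1  31.3]
```

>>> play_rows(plan=[[[0,-0.1,-0.15,0.3,0,0],[0,-0.15,-0.3,0.6,0,0],[0,-0.2,-0.45,0.9,0,0],[0,-0.25,-0.6,1.1,0,0],[0,-0.25,-0.6,1.1,0,0]]])

```text
time_s: 4.45
tcp_pos: [0.5545, 0.1439, 0.1865]
ee_rot: [[-0.0, -0.621, -0.784], [-0.0, -0.784, 0.621], [-1.0, 0.0, 0.0]]
wrist_force: [-0.2, 0.5, 0.3]
gripper_width: 0.008
```

```bash
python3 st.py
python3 - <<'E'
from h import *
for n in("scene","top"):
    im,d=r.capture(n); 
    q=proj(n,[*P,.2]); c=(int(q[0]),int(q[1])-(15 if n=="scene" else 0)); show(n,im,f"pics/{n}2.png",c,70,5,[([*(P+.034*ndir(k)),.202],(0,0,255)) for k in (90,120,150,210)])
E
```

```text
t 4.45 tcp [0.5545 0.1439 0.1865] zyaw 141.61 dialeq 109.3 rad 26.0 off 15.1 F [-0.2  0.5  0.3] j [ 30.7  18.6 -10.1  -0.  -61.2  20.9]
```

View pics/scene2.png

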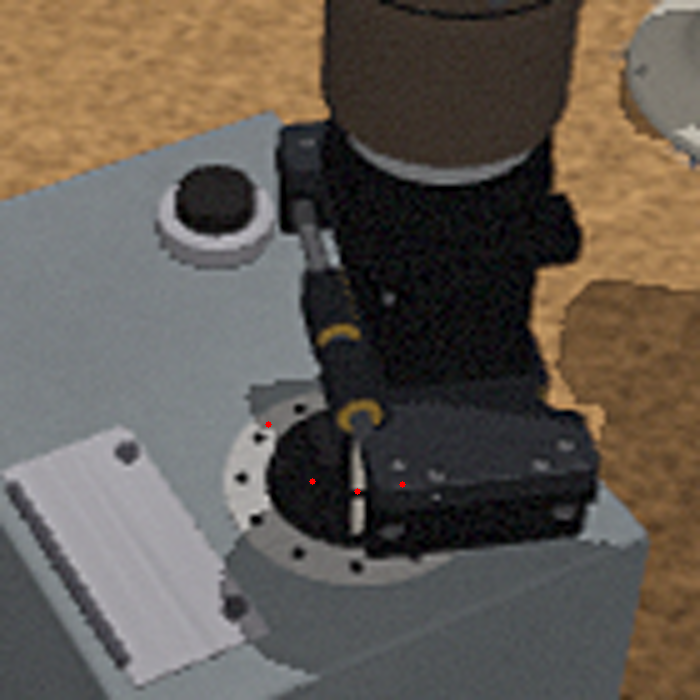

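View pics/top2.png

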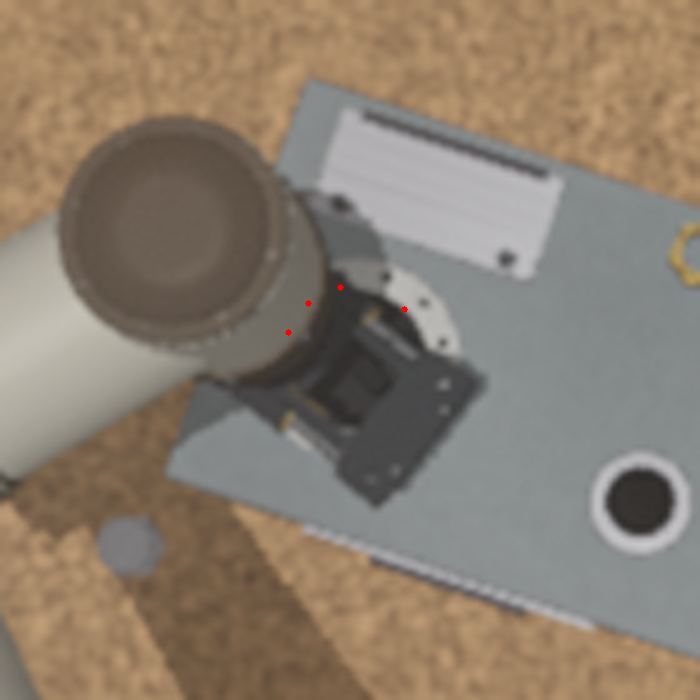

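```bash
python3 arc.py 26 15.3 7:15.5 14:15.5 20:15.5 26:15.5 30:15.5
```

```text
[0, np.float64(-0.17), np.float64(-0.31), 0.7, 0, 0]
[0, np.float64(-0.3), np.float64(-0.66), 1.4, 0, 0]
[0, np.float64(-0.37), np.float64(-0.96), 2.0, 0, 0]
[0, np.float64(-0.42), np.float64(-1.28), 2.6, 0, 0]
[0, np.float64(-0.43), np.float64(-1.49), 3.0, 0, 0]
```

>>> play_rows(plan=[[[0,-0.17,-0.3,0.7,0,0],[0,-0.3,-0.65,1.4,0,0],[0,-0.37,-0.95,2.0,0,0],[0,-0.42,-1.27,2.6,0,0],[0,-0.43,-1.48,3.0,0,0]]])

```text
time_s: 5.18
tcp_pos: [0.5686, 0.1382, 0.1866]
ee_rot: [[0.0, -0.93, -0.366], [0.0, -0.366, 0.93], [-1.0, -0.0, 0.0]]
wrist_force: [0.6, -0.3, -0.1]
gripper_width: 0.003
```

>>> play_rows(plan=[[[0,0,0,0,0,0]]])

```text
time_s: 5.3
tcp_pos: [0.5686, 0.1381, 0.1865]
ee_rot: [[-0.0, -0.929, -0.369], [-0.0, -0.369, 0.929], [-1.0, 0.0, 0.0]]
wrist_force: [0.4, 0.8, 0.2]
gripper_width: 0.007
```

```bash
cat > look.py <<'E'
import sys
from h import *
k=sys.argv[1]
for n in("scene","top"):
    im,d=r.capture(n); 
    q=proj(n,[*P,.2]); c=(int(q[0]),int(q[1])-(15 if n=="scene" else 0)); show(n,im,f"pics/{n}{k}.png",c,70,5,[([*(P+.034*ndir(k)),.202],(0,0,255)) for k in (150,180,210,240)])
E
python3 st.py; python3 look.py 3
```

```text
t 5.3 tcp [0.5686 0.1381 0.1865] zyaw 111.67 dialeq 139.3 rad 26.0 off 15.4 F [0.4 0.8 0.2] j [ 29.5  19.8  -8.4  -0.  -61.8  -7.8]
```

View pics/scene3.png

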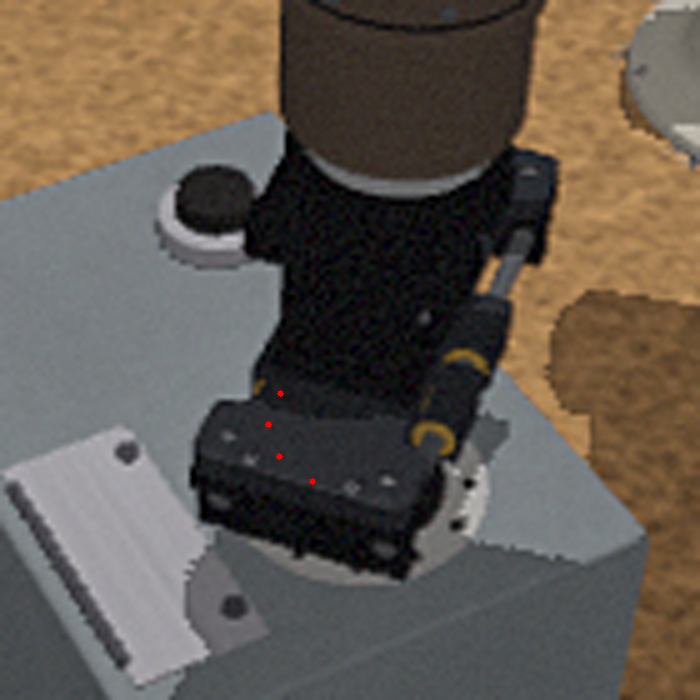

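>>> play_rows(plan=[[[0,-0.17,-0.3,0.7,0,0],[0,-0.3,-0.65,1.4,0,0],[0,-0.37,-0.95,2.0,0,0],[0,-0.42,-1.27,2.6,0,0],[0,-0.43,-1.48,3.0,0,0]]])

```text
time_s: 6.02
tcp_pos: [0.578, 0.1261, 0.1866]
ee_rot: [[0.0, -0.989, 0.147], [0.0, 0.147, 0.989], [-1.0, -0.0, 0.0]]
wrist_force: [-0.6, -0.2, 0.3]
gripper_width: 0.006
```

>>> play_rows(plan=[[[0,0,0,0,0,0]]])

```text
time_s: 6.15
tcp_pos: [0.578, 0.1259, 0.1866]
ee_rot: [[-0.0, -0.99, 0.144], [-0.0, 0.144, 0.99], [-1.0, 0.0, -0.0]]
wrist_force: [0.4, -1.5, 0.6]
gripper_width: 0.006
```

```bash
python3 st.py; python3 look.py 4
```

```text
t 6.15 tcp [0.578  0.1259 0.1866] zyaw 81.69 dialeq 169.3 rad 25.8 off 15.6 F [ 0.4 -1.5  0.6] j [ 28.   20.4  -7.5  -0.  -62.1 -36.3]
```

View pics/scene4.png

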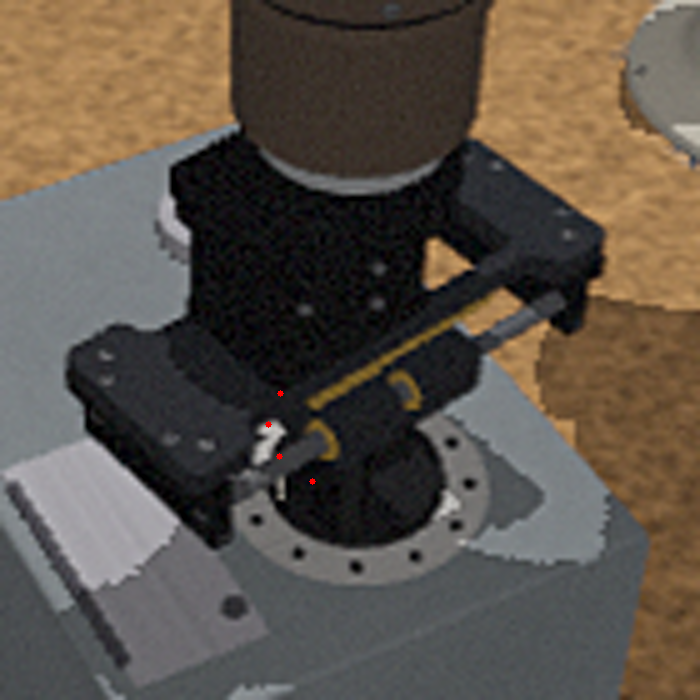

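View pics/top4.png

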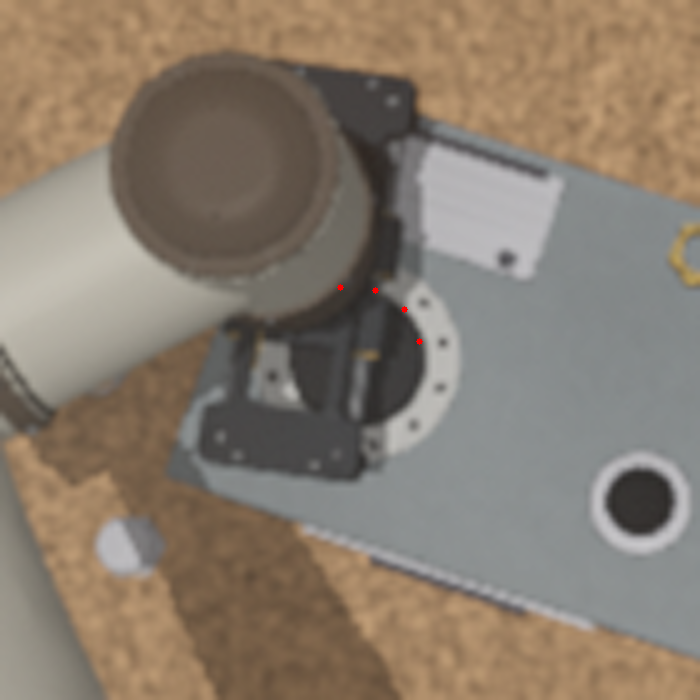

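>>> play_rows(plan=[[[0,-0.17,-0.3,0.7,0,0],[0,-0.3,-0.65,1.4,0,0],[0,-0.37,-0.95,2.0,0,0],[0,-0.42,-1.27,2.6,0,0],[0,-0.43,-1.48,3.0,0,0]]])

```text
time_s: 6.88
tcp_pos: [0.5802, 0.111, 0.1866]
ee_rot: [[0.0, -0.783, 0.622], [0.0, 0.622, 0.783], [-1.0, -0.0, 0.0]]
wrist_force: [-0.1, 0.1, -0.2]
gripper_width: 0.007
```

>>> play_rows(plan=[[[0,0,0,0,0,0]]])

```text
time_s: 7.0
tcp_pos: [0.5801, 0.1107, 0.1866]
ee_rot: [[0.0, -0.785, 0.62], [-0.0, 0.62, 0.785], [-1.0, -0.0, -0.0]]
wrist_force: [-0.1, 0.0, 0.7]
gripper_width: 0.008
```

```bash
python3 st.py; python3 look.py 5
```

```text
t 7.0 tcp [0.5801 0.1107 0.1866] zyaw 51.7 dialeq 199.2 rad 25.7 off 15.8 F [-0.1  0.   0.7] j [ 26.5  20.3  -7.6   0.  -62.1 -64.8]
```

View pics/scene5.png

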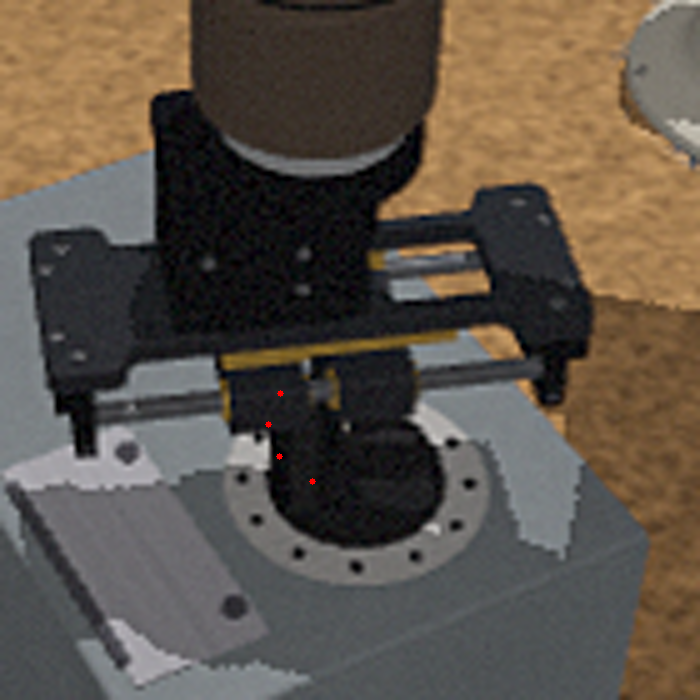

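View pics/top5.png

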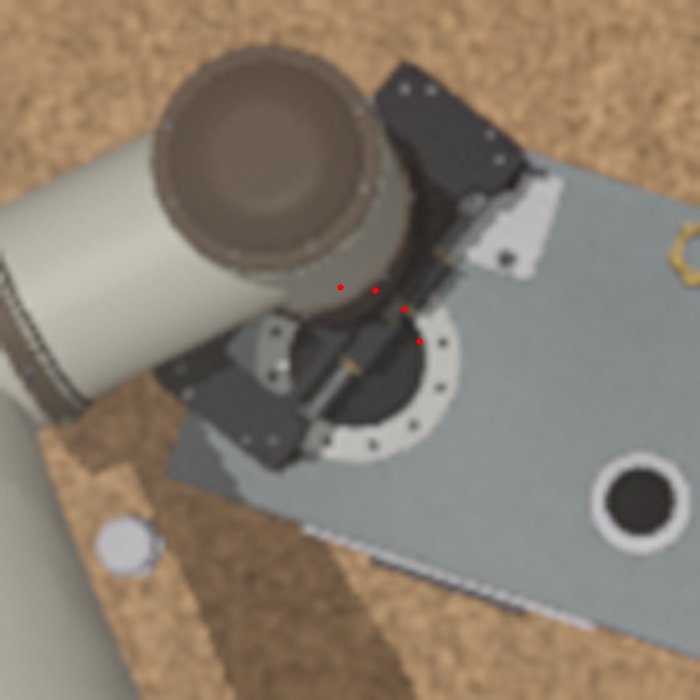

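>>> play_rows(plan=[[[0,0,0.6,0,0,0],[0,0,1.2,0,0,0],[-3,0,1.5,0,0,0],[-7,0,1.5,0,0,0],[-10,0,1.5,0,0,0]]])

```text
time_s: 7.72
tcp_pos: [0.5901, 0.1229, 0.2883]
ee_rot: [[0.002, -0.784, 0.62], [0.0, 0.62, 0.784], [-1.0, -0.001, 0.001]]
wrist_force: [1.4, -0.2, -0.4]
gripper_width: 0.005
```

```bash
python3 st.py
python3 - <<'E'
from h import *
s=r.sense()
print(rel([*B,.28],40.95,s['tcp_pos'],s['ee_rot']))
E
```

```text
t 7.725 tcp [0.5901 0.1229 0.2883] zyaw 51.65 dialeq 199.3 rad 25.9 off 31.6 F [ 1.4 -0.2 -0.4] j [ 27.2  17.7   3.4   0.  -75.6 -65.5]
[0.81, -0.51, -18.94, 1.07, 0.01, 0.01]
```

>>> play_rows(plan=[[[0,-0.1,-4.5,0,0,0],[0,-0.2,-9,0,0,0],[0,-0.3,-13.5,0,0,0],[0,-0.4,-17.5,0,0,0],[0,-0.5,-18.9,0,0,0]]])

```text
time_s: 8.35
tcp_pos: [0.4752, -0.0298, 0.2871]
ee_rot: [[0.001, -0.783, 0.622], [0.0, 0.622, 0.783], [-1.0, -0.001, 0.001]]
wrist_force: [0.2, 0.5, 1.0]
gripper_width: 0.002
```

>>> play_rows(plan=[[[0,0,0,0,0,0],[0,0,0,0,0,0]]])

```text
time_s: 8.6
tcp_pos: [0.4769, -0.028, 0.2865]
ee_rot: [[0.0, -0.784, 0.62], [0.0, 0.62, 0.784], [-1.0, -0.0, 0.0]]
wrist_force: [1.1, -0.2, -0.3]
gripper_width: 0.007
```

```bash
python3 look.py 6
python3 - <<'E'
from h import *
s=r.sense();print(s['tcp_pos'],s['wrist_force'])
print(rel([*B,.21],51.6,s['tcp_pos'],s['ee_rot']))
E
```

```text
[ 0.47679024 -0.02797427  0.28624134] [-0.26465291  0.02729121  0.17818337]
[7.62, -0.04, -0.07, 0.01, -0.0, -0.0]
```

View pics/scene6.png

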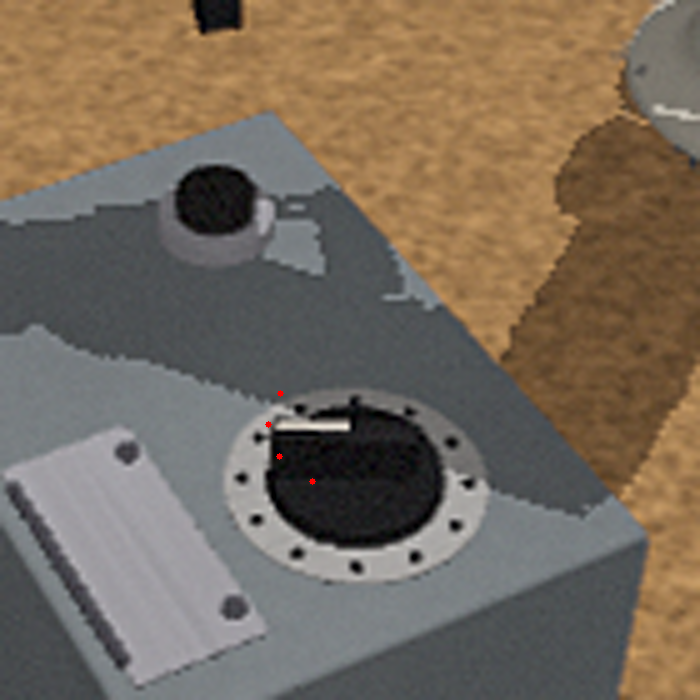

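View pics/top6.png

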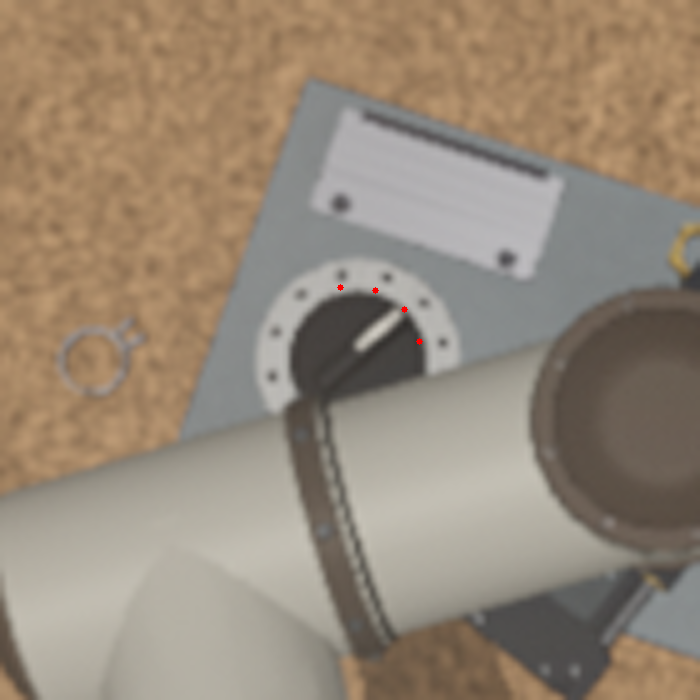

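>>> play_rows(plan=[[[3,0,-0.1,0,0,0],[6,0,-0.1,0,0,0],[8,0,-0.1,0,0,0],[8.6,0,-0.1,0,0,0],[8.6,0,-0.1,0,0,0]]])

```text
time_s: 9.32
tcp_pos: [0.4759, -0.0293, 0.2006]
ee_rot: [[-0.0, -0.784, 0.621], [-0.0, 0.621, 0.784], [-1.0, -0.0, -0.0]]
wrist_force: [0.2, -0.3, -0.7]
gripper_width: 0.002
```

Run:
```python
from h import *
s=r.sense();print(s['tcp_pos'],s['wrist_force'])
print(rel([*B,.186],51.6,s['tcp_pos'],s['ee_rot']))
```

```text
[ 0.4758908  -0.02926497  0.20061124] [ 0.21285899 -0.25279057 -0.68176876]
[1.46, -0.03, 0.08, 0.0, -0.0, 0.0]
```

>>> play_rows(plan=[[[0.5,0,0.05,0,0,0],[0.8,0,0.05,0,0,0],[1.1,0,0.05,0,0,0],[1.4,0,0.05,0,0,0],[1.6,0,0.05,0,0,0]]])

```text
time_s: 9.95
tcp_pos: [0.4763, -0.0291, 0.1862]
ee_rot: [[0.002, -0.784, 0.62], [-0.0, 0.62, 0.784], [-1.0, -0.001, 0.001]]
wrist_force: [-5.4, 3.1, 17.7]
gripper_width: 0.004
```

>>> play_rows(plan=[[[0.1,0,0,0,0,0],[0.1,0,0,0,0,0],[0.1,0,0,0,0,0]]])

```text
time_s: 10.32
tcp_pos: [0.4763, -0.029, 0.1862]
ee_rot: [[0.002, -0.784, 0.62], [-0.0, 0.62, 0.784], [-1.0, -0.002, 0.001]]
wrist_force: [-5.6, 3.7, 14.7]
gripper_width: 0.005
```

>>> play_rows(plan=[[[0,0,0,0,0,0],[-0.5,0,0,0,0,0],[-1.2,0,0,0,0,0],[-4,0,0,0,0,0],[-8,0,0,0,0,0]]])

```text
time_s: 10.95
tcp_pos: [0.4743, -0.0296, 0.2627]
ee_rot: [[-0.005, -0.783, 0.621], [-0.001, 0.621, 0.783], [-1.0, 0.003, -0.004]]
wrist_force: [0.2, 1.2, -0.1]
gripper_width: 0.008
```

>>> play_rows(plan=[[[-4,3,-4,0,0,0],[-6,6,-8,0,0,0],[-6,9,-12,0,0,0],[-6,12,-16,0,0,0],[-6,15,-20,0,0,0]]])

```text
time_s: 11.58
tcp_pos: [0.2318, -0.0935, 0.3229]
ee_rot: [[-0.002, -0.783, 0.621], [-0.001, 0.621, 0.783], [-1.0, 0.001, -0.002]]
wrist_force: [0.0, 1.1, -0.7]
gripper_width: 0.006
```

Run:
```python
from h import *
s=r.sense();print(s['tcp_pos'],s['wrist_force'],s['time_s'])
for n,c,w,f in(("scene",(290,240),95,4),("top",(240,215),85,4)):
    im,d=r.capture(n); cv2.imwrite(f"pics/{n}7full.png",im); show(n,im,f"pics/{n}7.png",c,w,f,[])
```

```text
[ 0.23177211 -0.09347621  0.32287755] [ 0.04629583  1.08145978 -0.69923045] 11.575
```

View pics/scene7.png

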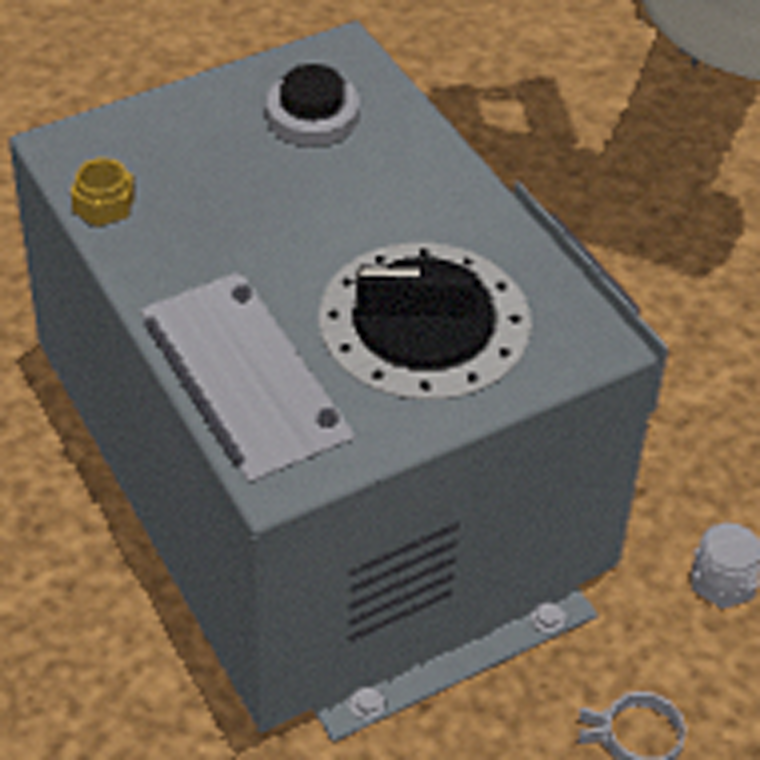

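View pics/top7.png

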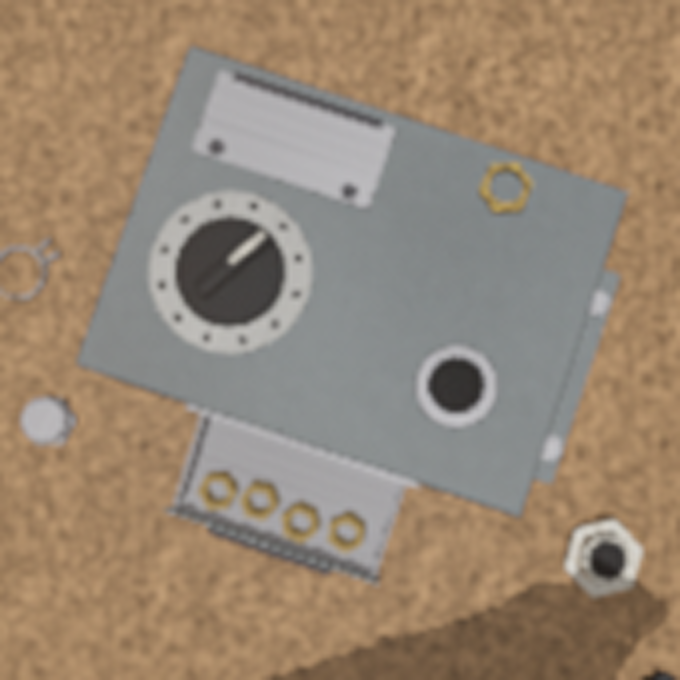

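Run:
```python
from h import *
im,D=r.capture("top"); K,R,t=cal("top"); D0=np.load("top0.npy")
X=lambda u,v,D:R.T@(np.linalg.solve(K,[u,v,1])*D[v,u]-t)
print("button", X(269,226,D), X(269,226,D0))
Rd=np.array([[np.cos(yaw),-np.sin(yaw)],[np.sin(yaw),np.cos(yaw)]]); O=P-Rd@[-.022,.075]
for u0,v0 in[(245-22,260),(225,262),(228,263),(232,264)]:
    for v in range(v0-4,v0+8):
        x=X(u0,v,D); print(u0,v,np.round(np.r_[Rd.T@(x[:2]-O),x[2]]*1e3,0),end=" ")
    print()
s=r.sense();print(s['wrist_force'],s['time_s'])
```

```text
button [ 0.47613654 -0.02979994  0.19487666] [ 0.47613384 -0.02979902  0.19492616]
223 256 [-157.   10.   39.] 223 257 [-160.    9.   40.] 223 258 [-163.    8.   31.] 223 259 [-165.    8.   24.] 223 260 [-168.    7.   23.] 223 261 [-171.    6.   21.] 223 262 [-173.    5.   21.] 223 263 [-176.    4.   19.] 223 264 [-179.    3.   21.] 223 265 [-182.    3.   14.] 223 266 [-182.   -1.   67.] 223 267 [-184.   -3.   74.] 
225 258 [-161.    3.   24.] 225 259 [-164.    3.   23.] 225 260 [-166.    2.   20.] 225 261 [-169.    1.   18.] 225 262 [-172.   -0.   20.] 225 263 [-174.   -1.   19.] 225 264 [-177.   -2.   14.] 225 265 [-180.   -2.   14.] 225 266 [-182.   -4.   26.] 225 267 [-182.   -8.   68.] 225 268 [-185.   -8.   67.] 225 269 [-188.   -9.   67.] 
228 259 [-161.   -6.   30.] 228 260 [-163.   -7.   27.] 228 261 [-166.   -7.   22.] 228 262 [-168.   -9.   34.] 228 263 [-171.  -10.   32.] 228 264 [-174.  -10.   29.] 228 265 [-177.  -11.   18.] 228 266 [-180.  -12.   18.] 228 267 [-182.  -13.   29.] 228 268 [-182.  -16.   65.] 228 269 [-185.  -17.   66.] 228 270 [-187.  -18.   67.] 
232 260 [-160.  -17.   24.] 232 261 [-163.  -18.   21.] 232 262 [-165.  -19.   27.] 232 263 [-167.  -20.   34.] 232 264 [-170.  -21.   37.] 232 265 [-173.  -22.   19.] 232 266 [-176.  -22.   19.] 232 267 [-179.  -23.   17.] 232 268 [-181.  -24.   18.] 232 269 [-182.  -27.   62.] 232 270 [-184.  -28.   62.] 232 271 [-187.  -29.   66.] 
[ 0.21505658  0.39217244 -0.84358477] 11.725
```

```bash
python3 -c "
from station import r
print(r.finish_job())"
```

```text
the job is handed in; nothing more can be done
None
```

The dispenser has counted out four nuts and dropped its tray, and I've handed the job in. No verdict is reported at hand-in.

**Dial:** I pushed the wing's nose clockwise with the shut fingertips, one click per push, from stop 3 (90°) to stop 7 (210°). With the arm clear, the nose was on the 210° mark in both camera views. The view was largely blocked after the second and fourth pushes. There I relied on the force going back to zero, then on the next clear picture.

**Button and tray:** I then pressed the button fully down. The fingertip stopped at 186 mm, which is 8 mm of travel, with about 18 N on it. After I lifted off, depth showed the button back at its starting height.

The tray lies out with four nuts in it. Its front plate is roughly 71 mm out horizontally, which matches the full 75 mm slide. That is a depth reading good to a few millimetres, not an exact measurement.

**Loose fittings:** By eye, the nut, adapter, plug and clamp are where they started; I did not measure them. The arm was clear of everything at hand-in, 11.7 s on the clock. No check failed or disagreed.

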